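# Load the glued seam with the lead-ended weights

## Robot

A 7-joint arm with a two-finger parallel gripper is mounted at the origin on the work surface. World frame = base frame: x ahead of the robot, y to its left, z up, the work surface at z = 0. Lengths are in mm, angles in rad, forces in N, time in s.
With the tool pointing down it reaches from about 425 to 950 mm from the base axis. Payload 4.7 kg.
Tool frame: the origin (TCP) lies at the very end of the fingers, on their centre line; the grasp point (between the pads) lies 19 mm behind it (manip.grip_point_offset is the distance from the TCP to the grasp point, in mm); z points along the fingers, y is the line along which they close (so a half turn about z gives the same grasp; the last joint's range is limited). The gripper opens to 85 mm and grips with 20 to 120 N. Pads are 22 mm wide; open, the fingers measure 114 mm over their backs; the gripper's body (76 mm by 85 mm) begins 54 mm behind the grasp point. The pads swing forward as they close: fully open they stand 13 mm farther back than shut.
Start: joints at [1.189, 0.469, -0.049, 1.532, 0.024, 1.141, -0.082], TCP at [233.277, -633.427, 231.335] pointing down, gripper open.
Joint ranges: [-2.59, 2.59], [-0.33, 1.99], [-1.39, 1.29], [0.1, 2.45], [-1.04, 4.18], [0.21, 1.99], [-2.66, 2.66]. Speed limits (rad/s): [2.57, 2.57, 3.14, 3.14, 3.14, 3.14, 3.14].

## Interface

Orientations are given as a rotation vector (axis times angle).
In Python, from workcell import manip, grab_frame, calibration, spotter gives the robot as it stands. Calls block until the motion is done:
- manip.movep(position, orientation): joint-space move of the TCP to a pose.
- manip.movel(position, attitude=None, v=150): straight line of the TCP; attitude=None keeps the orientation; v is the mean speed in mm/s.
- manip.move_j(angles): joint-space move.
- manip.gripper_to(opening): opening from 0.0 (shut) to 1.0 (fully open); the grip force is fixed at half the most; returns when the fingers have stopped.
- manip.sleep(seconds).
- manip.inverse_kinematics(position, orientation): joint angles nearest the present ones, or None.
- grab_frame(name): name is "side" or "top"; returns the picture (480x640x3 uint8, blue, green, red); there is no depth.
- calibration(name): a dict with "mtx" (3x3 intrinsics, pixels), "k1" (the pictures are not rectified: a ray, as slopes to the right and down, at radius r is drawn at 1 + k1 r^2 times it, then the intrinsics apply), "R" (3x3) and "t" (3): a world point X has camera coordinates R X + t. Camera axes: x right, y down, z forward; pixel columns grow to the right and rows downward; lengths in mm; the calibration is good to about 2 mm. A picture is of the moment at which its call begins. calibration takes no time and is no camera call.
A pose or a line that the arm cannot do raises manip.MotionError and nothing moves.
- manip.hand_in(): hands the job in; it is judged then, once.
Trained networks look in the newest picture that a camera, given by its name, has taken for a name from the list of things; names that differ only in an ending like _2 or _b are one class to them, and where a whole thing is asked for, a point or a joint stands for the part that bears it (a point fixed in the world has none). Each returns a list of dicts, best first, with "p" (0 to 1); they miss things now and then, are a little off and sometimes report something else, mostly with a low value. They report only what shows in the picture. A call takes as long as a camera call.
- spotter.outline_of(target, camera): "region" (480x640 bool, what is visible of it) and "xy" ([column, row] in pixels, amid what is visible of it).
- spotter.spot_point(target, camera): "xy" ([column, row] in pixels: a listed point, or the origin of a listed thing).
Readings, each from a call of its own:
- manip.current_clock(): time.
- manip.current_joint_pos(): joint angles.
- manip.current_joint_vel(): joint speeds.
- manip.current_joint_torque(): joint torques, N m.
- manip.current_position(): TCP position.
- manip.current_tool_rot(): TCP orientation.
- manip.current_contact_force(): force on the tool from outside, world axes, zero at the start.
- manip.current_ft_torque(): the same for the moment, N m.
- manip.current_grip_width(): opening from 0.0 (shut) to 1.0 (fully open).
- manip.current_grip_force(): force on a finger pad.
Only numpy, scipy, OpenCV 4.12 (cv2) and the standard library are available. Lean on these libraries where they do the work, as an engineer would, in place of code of your own. Each camera call takes 0.05 s, during which the arm holds its last target. There are 200 camera calls.

## Task

The centre seam of the ukulele back is glued and needs its weights: snap every bar out of the clip rack, feel in the grip which end has the lead, and stand each sound weight upright, heavy end down, on the caul strip over the seam, its whole foot on the strip and a gap of at least 20 mm to its neighbours. Bars with red bands are rejects and go into the blue bin instead. Leave the other things on the bench where they are.

Things in the scene. Friction and masses are not known exactly. Their poses are not given: they have to be found in the camera images.
- weight_a: Sound glue weight: round maple bar, 28 mm thick, square black rubber caps (32 x 32 x 13 mm), 112 mm long in all, 0.27-0.37 kg. Lead hidden in one end puts the centre of mass 30 mm from the middle; the ends look alike: the heavy one must be felt (about 0.1 N m when held level by the middle). Origin at the middle, z along the bar (+z may be either end). May be absent. Plain wood, no bands.
- weight_b: Sound glue weight: round maple bar, 28 mm thick, square black rubber caps (32 x 32 x 13 mm), 112 mm long in all, 0.27-0.37 kg. Lead hidden in one end puts the centre of mass 30 mm from the middle; the ends look alike: the heavy one must be felt (about 0.1 N m when held level by the middle). Origin at the middle, z along the bar (+z may be either end). May be absent. Plain wood, no bands.
- weight_c: Sound glue weight: round maple bar, 28 mm thick, square black rubber caps (32 x 32 x 13 mm), 112 mm long in all, 0.27-0.37 kg. Lead hidden in one end puts the centre of mass 30 mm from the middle; the ends look alike: the heavy one must be felt (about 0.1 N m when held level by the middle). Origin at the middle, z along the bar (+z may be either end). May be absent. Plain wood, no bands.
- weight_d: Sound glue weight: round maple bar, 28 mm thick, square black rubber caps (32 x 32 x 13 mm), 112 mm long in all, 0.27-0.37 kg. Lead hidden in one end puts the centre of mass 30 mm from the middle; the ends look alike: the heavy one must be felt (about 0.1 N m when held level by the middle). Origin at the middle, z along the bar (+z may be either end). May be absent. Plain wood, no bands.
- reject_a: Reject: the same kind of bar (28 mm round, 32 mm square caps, 112 mm long, about 0.32 kg, origin at the middle, z along the bar), marked with two red painted bands, 12 mm wide, either side of the middle.
- reject_b: Reject: the same kind of bar (28 mm round, 32 mm square caps, 112 mm long, about 0.32 kg, origin at the middle, z along the bar), marked with two red painted bands, 12 mm wide, either side of the middle.
- rack: Clip rack, fixed to the bench, 500 mm wide (y), 130 mm high, from 55 mm before (-x) to 80 mm behind its origin, which is on the bench under the middle of the row of bars; +x to its rear, y along the row. Six stations at y = -200, -120, -40, 40, 120, 200 mm, some empty. Each bar leans at 45 degrees in the rack's x-z plane, middle at x = 0, z = 80 mm, upper end towards +x, lower cap on a ledge.
- clip_row (a point): Middle of the row of bars, 80 mm above the bench; axes as the rack's. Two sprung steel C-clips, 11 mm wide, hold each shaft 36 mm either side of its middle; the 60 mm between them is free all round, nothing behind it above the 12 mm base board. Their mouths face the front and up at 45 degrees (-x +z): a bar snaps out that way with a pull of about 12 to 18 N and is clear after 25 mm.
- back: Rosewood ukulele back lying flat on the bench, inside up, fixed: 285 mm long, 200 mm across the lower bout, 4 mm thick. Origin at bench level under the middle of the caul; x along the seam, y across it; the lower bout (radius 100 mm) is centred at x = -42 mm, the upper (74 mm) at x = 68 mm.
- caul_top (a point): Middle of the top face of the plywood caul, a flat strip 246 mm long (x), 56 mm wide (y), that lies over the glued centre seam of the back; its top is 20 mm above the bench, level. A weight standing on it has its middle 56 mm higher.
- bin: Blue open plastic reject bin, loose, 0.7 kg, outside 190 mm (x) by 150 mm (y) by 60 mm high, walls and floor 5 mm. Origin at the centre of its underside, z up.
- glue: White glue bottle with blue cap, 48 mm across, 130 mm high; origin at the centre of its underside. Bystander: leave it alone.
- jar: Glass jar with red lid, 64 mm across, 75 mm high; origin at the centre of its underside. Bystander: leave it alone.
- sander: Dark wooden sanding block, 50 x 110 x 40 mm; origin at the centre of its underside. Bystander: leave it alone.
- mug: White mug, 80 mm across, 90 mm high, handle at +y; origin at the centre of its underside. Bystander: leave it alone.
- driver: Red-handled screwdriver, about 200 mm long, lying on the bench along its x; origin on its underside. Bystander: leave it alone.
- tape: Roll of paper tape lying flat, 96 mm across, 24 mm high; origin at the centre of its underside. Bystander: leave it alone.
- tin: Tin, 72 mm across, 100 mm high; origin at the centre of its underside. Bystander: leave it alone.

How it is judged:
By the outcome, as a careful person would: the job done as asked, in the order asked, and still so for the second after the job is handed in, with the robot touching nothing.
Of weight_a, weight_b, weight_c, weight_d only 2 to 3 are there at a start; the rules pass over those that are not, and their reading is None.
At some moment in a run one of bin may be knocked a few centimetres aside while the robot is not near it.
Once in a run the grip may slacken for a moment while it holds something.
It also fails if it takes over 210 s, if anything falls off the work surface, if the arm or the gripper's body presses on something with over 40 N, if the wrist force passes 120 N, or if a joint passes its speed limit or range.

## Working session

There is one attempt and no reset: what is moved stays moved. The work goes in short steps, each a Python script; the robot and the scene stay as the last script left them, time stands still between calls to the robot, and variables do not carry over. Pictures are saved under pics/ and viewed, at most 14 in all, crops included, and the job is handed in when it is done.

```bash
ls; mkdir -p pics; python3 - <<'E'
from workcell import manip, grab_frame, calibration, spotter
import cv2
for c in("side","top"):
    cv2.imwrite(f"pics/{c}0.png",grab_frame(c)); k=calibration(c); print(c,k)
    for n in ["weight_a","reject_a","rack","clip_row","back","caul_top","bin"]:
        print(n,[(round(d["p"],2),[round(float(v)) for v in d["xy"]]) for d in spotter.spot_point(n,c)])
print(manip.current_clock(),manip.current_contact_force(),manip.current_ft_torque(),manip.current_tool_rot())
E
```

```text
pics
workcell.py
side {'mtx': array([[513.65416145,   0.        , 318.79432575],
       [  0.        , 513.65416145, 244.06616005],
       [  0.        ,   0.        ,   1.        ]]), 'k1': -0.01939660501687765, 'R': array([[-0.7937498 , -0.60795406,  0.01879106],
       [-0.46038718,  0.58032185, -0.67176647],
       [ 0.39749829, -0.54186567, -0.74052461]]), 't': array([ 447.21600105,  314.21237013, 1146.53637457])}
weight_a [(0.96, [317, 210]), (0.93, [296, 226])]
reject_a [(0.6, [376, 172]), (0.57, [356, 182])]
rack [(0.57, [323, 223]), (0.32, [241, 238])]
clip_row [(0.74, [326, 203])]
back [(0.69, [266, 350]), (0.53, [315, 212])]
caul_top [(0.61, [265, 345]), (0.19, [193, 318])]
bin [(0.96, [412, 232])]
top {'mtx': array([[595.06092445,   0.        , 325.61217277],
       [  0.        , 595.06092445, 233.70414509],
       [  0.        ,   0.        ,   1.        ]]), 'k1': -0.11095729913814133, 'R': array([[ 0.05287775, -0.99858887,  0.00492014],
       [-0.97401355, -0.05266178, -0.2202824 ],
       [ 0.22023066,  0.00685575, -0.97542373]]), 't': array([ -60.72393568,  591.90570057, 1527.4693637 ])}
weight_a [(0.64, [318, 211]), (0.6, [350, 216])]
reject_a [(0.82, [440, 226]), (0.77, [407, 224])]
rack [(0.87, [360, 226]), (0.74, [439, 228])]
clip_row [(0.61, [362, 221])]
back [(0.97, [214, 270])]
caul_top [(0.91, [209, 265])]
bin [(0.96, [402, 305]), (0.67, [319, 213])]
0.8 [-0.06622869 -0.08498143  0.71998624] [-0.00510269 -0.00534287 -0.03048661] [3.09267077e+00 5.51334326e-01 1.10358822e-04]
```

View pics/top0.png

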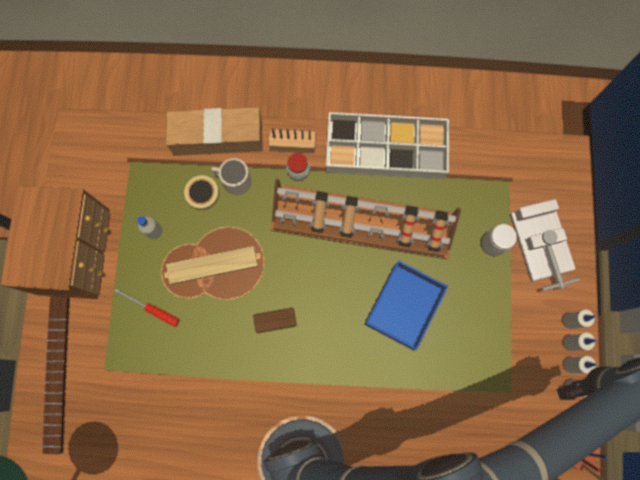

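View pics/side0.png

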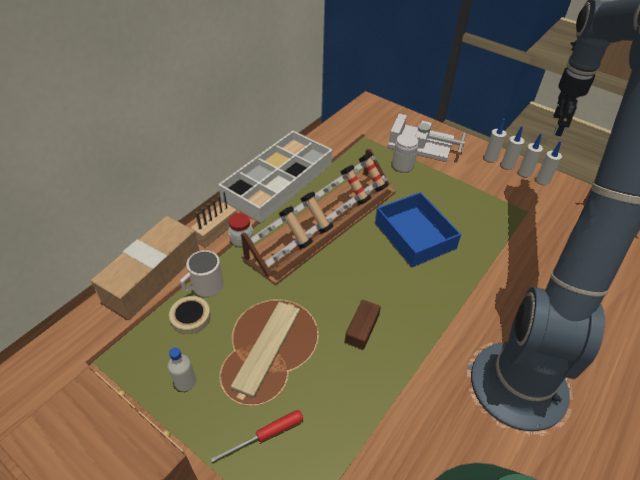

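```bash
cat > h.py <<'E'
from workcell import manip, grab_frame, calibration, spotter
import numpy as np, cv2
from scipy.optimize import least_squares
from scipy.spatial.transform import Rotation as Rot
C={c:calibration(c) for c in("side","top")}
def proj(P,c):
    k=C[c]; q=np.atleast_2d(P)@k["R"].T+k["t"]; s=q[:,:2]/q[:,2:]
    s=s*(1+k["k1"]*(s**2).sum(1,keepdims=True))
    return s*k["mtx"][0,0]+k["mtx"][:2,2]
def onplane(uv,z,c):
    k=C[c]; s0=(np.asarray(uv,float)-k["mtx"][:2,2])/k["mtx"][0,0]; s=s0.copy()
    for _ in range(8): s=s0/(1+k["k1"]*(s@s))
    d=k["R"].T@np.r_[s,1]; o=-k["R"].T@k["t"]
    return o+d*(z-o[2])/d[2]
def pose(p,L): # planar pose (x,y,yaw) applied to local points
    c,s=np.cos(p[2]),np.sin(p[2]); L=np.atleast_2d(L)
    return np.c_[p[0]+c*L[:,0]-s*L[:,1],p[1]+s*L[:,0]+c*L[:,1],L[:,2]]
E
python3 - <<'E'
from h import *
W={c:grab_frame(c) for c in C}
obs={}
for c in C:
    r=[]
    for n in("weight_a","reject_a"):
        for d in spotter.spot_point(n,c): 
            if d["p"]>.5:r.append(("s",n,d["xy"]))
        for d in spotter.outline_of(n,c):
            if d["p"]>.5:r.append(("o",n,d["xy"]))
            print(c,n,round(d["p"],2),np.round(d["xy"]),d["region"].sum())
    obs[c]=r
for c in C:
    for k,n,xy in obs[c]: print(c,k,n,np.round(xy,1),onplane(xy,80,c).round(1))
# caul colour
for c in C:
    hsv=cv2.cvtColor(W[c],cv2.COLOR_BGR2HSV)
    m=np.zeros((480,640),np.uint8)
    for d in spotter.outline_of("back",c)[:1]: m|=d["region"].astype(np.uint8)
    print("back",m.sum())
    m=cv2.morphologyEx(m,cv2.MORPH_CLOSE,np.ones((25,25)))
    y=cv2.inRange(hsv,(15,40,150),(35,160,255))&(m*255)
    ys,xs=np.nonzero(y); print(c,len(xs),cv2.minAreaRect(np.c_[xs,ys].astype(np.float32)))
    b=cv2.boxPoints(cv2.minAreaRect(np.c_[xs,ys].astype(np.float32)))
    print([onplane(q,20,c).round() for q in b])
    np.save(f"caul_{c}.npy",y)
    print("bin",[ (round(d["p"],2),onplane(d["xy"],0,c).round(1)) for d in spotter.spot_point("bin",c)],"ct",[(round(d["p"],2),onplane(d["xy"],20,c).round(1)) for d in spotter.spot_point("caul_top",c)])
    d=spotter.outline_of("bin",c)[0]; print(cv2.boxPoints(cv2.minAreaRect(np.argwhere(d["region"])[:,::-1].astype(np.float32))))
    np.save(f"bin_{c}.npy",d["region"])
E
```

```text
side weight_a 0.84 [293. 226.] 487
side weight_a 0.84 [313. 210.] 419
side weight_a 0.63 [416. 228.] 4092
side reject_a 0.62 [354. 184.] 382
side reject_a 0.62 [374. 171.] 400
side reject_a 0.19 [315. 212.] 452
top weight_a 0.87 [348. 216.] 441
top weight_a 0.74 [318. 210.] 417
top weight_a 0.45 [497. 242.] 787
top reject_a 0.73 [440. 228.] 446
top reject_a 0.44 [217. 268.] 5724
top reject_a 0.3 [237. 176.] 876
side s weight_a [292.  222.9] [667.2 -16.2  80. ]
side s weight_a [314.1 211.2] [648.6 -87.8  80. ]
side o weight_a [292.9 225.7] [658.8  -9.7  80. ]
side o weight_a [312.9 210.5] [652.8 -88.   80. ]
side o weight_a [416.1 227.5] [ 399.7 -207.3   80. ]
side s reject_a [376.5 173.2] [ 603.5 -328.1   80. ]
side s reject_a [356.6 183. ] [ 624.4 -255.6   80. ]
side o reject_a [354.4 183.8] [ 627.3 -248.8   80. ]
side o reject_a [374. 171.] [ 614.7 -331.9   80. ]
top s weight_a [321.9 210.8] [653.4 -15.9  80. ]
top s weight_a [347.7 216.7] [640.9 -85.6  80. ]
top o weight_a [347.7 216. ] [642.8 -85.5  80. ]
top o weight_a [318.1 210. ] [655.1  -5.6  80. ]
top s reject_a [439.4 227.
[... 421 characters left out ...]
85.8, 450.5,   0. ])), (0.5, array([ 613.3, -508.4,    0. ]))] ct [(0.6, array([508.5, 277.8,  20. ])), (0.49, array([ 641.2, -397.7,   20. ]))]
[[369.15668 216.94843]
 [413.45782 179.73547]
 [464.26367 240.2186 ]
 [419.96252 277.43155]]
back 5628
top 2281 ((212.5, 262.5), (71.0, 101.0), 90.0)
[array([599., 427.,  20.]), array([614., 145.,  20.]), array([418., 131.,  20.]), array([402., 405.,  20.])]
bin [(0.81, array([ 426.9, -244.7,    0. ]))] ct [(0.8, array([506.9, 279.2,  20. ])), (0.58, array([656.6, -12. ,  20. ])), (0.22, array([654. , -86.6,  20. ])), (0.21, array([ 638.1, -339.5,   20. ]))]
[[363.80008 325.40002]
 [396.80008 259.40002]
 [448.40005 285.2    ]
 [415.40005 351.2    ]]
```

```bash
cat >> h.py <<'E'
from scipy.optimize import minimize
def hullmask(P,c,S=4):
    m=np.zeros((480*S//1,640*S),np.uint8)
    h=cv2.convexHull(((proj(P,c)+.5)*S).round().astype(np.int32)); cv2.fillConvexPoly(m,h,1)
    return cv2.resize(m.astype(np.float32),(640,480),interpolation=cv2.INTER_AREA)
def fit(L,masks,p0):
    def f(p):
        s=0
        for c,m in masks.items():
            h=hullmask(pose(p,L),c); s+=1-np.minimum(h,m).sum()/np.maximum(h,m).sum()
        return s
    p0=np.array(p0,float); best=None
    for d in(-.15,0,.15):
        sim=np.vstack([p0+[0,0,d]]+[p0+[0,0,d]+e for e in np.diag([12,12,.1])])
        r=minimize(f,p0,method="Nelder-Mead",options=dict(initial_simplex=sim,xatol=.05,fatol=1e-4,maxiter=200))
        if best is None or r.fun<best.fun: best=r
    return best.x,best.fun
def box(x,y,z0,z1): return np.array([[a,b,c] for a in(-x,x) for b in(-y,y) for c in(z0,z1)])
def biggest(m):
    n,l,s,_=cv2.connectedComponentsWithStats(m.astype(np.uint8)); return (l==1+s[1:,4].argmax()).astype(np.float32)
BIN=box(95,75,0,60)
E
python3 - <<'E'
from h import *
B={c:biggest(np.load(f"bin_{c}.npy")) for c in C}
print("bin",fit(BIN,B,[420,-250,.5]), [fit(BIN,{c:B[c]},[420,-250,.5]) for c in C])
Y={}
for c in C:
    y=np.load(f"caul_{c}.npy"); y=cv2.morphologyEx(y,cv2.MORPH_OPEN,np.ones((5,5))); Y[c]=biggest(y>0)
    print(c,Y[c].sum())
top=box(123,28,12,20)
cp,e=fit(top,Y,[507,279,1.4]);print("caul",cp,e,[fit(top,{c:Y[c]},[507,279,1.4]) for c in C])
# rack
st={'w':[120,40],'r':[-120,-200]}
data=[("side",120,(292,222.9)),("side",120,(292.9,225.7)),("side",40,(314.1,211.2)),("side",40,(312.9,210.5)),("side",-200,(376.5,173.2)),("side",-120,(356.6,183)),("side",-120,(354.4,183.8)),("side",-200,(374,171)),
("top",120,(321.9,210.8)),("top",40,(347.7,216.7)),("top",40,(347.7,216)),("top",120,(318.1,210)),("top",-200,(439.4,227.5)),("top",-120,(408.8,225.8)),("top",-200,(440.4,227.9)),("side",120,(296,226)),("side",40,(317,210)),("top",120,(318,211)),("top",40,(350,216)),("top",-200,(440,226)),("top",-120,(407,224))]
res=lambda p:np.ravel([proj(pose(p,[[0,y,80]]),c)[0]-q for c,y,q in data])
r=least_squares(res,[638,-128,-.1],loss="soft_l1"); rp=r.x; print("rack",rp,np.abs(res(rp)).mean())
for c in C:
    r=least_squares(lambda p:np.ravel([proj(pose(p,[[0,y,80]]),cc)[0]-q for cc,y,q in data if cc==c]),[638,-128,-.1],loss="soft_l1"); print(c,r.x)
ims=[]
for c in C:
    im=cv2.resize(grab_frame(c),None,fx=3,fy=3,interpolation=cv2.INTER_CUBIC)
    pt=lambda P:[tuple(int(v) for v in q) for q in (proj(P,c)*3+1)]
    for y in(120,40,-120,-200):
        a,b,m=pt(pose(rp,[[-39.6,y,40.4],[39.6,y,119.6],[0,y,80]])); cv2.line(im,a,b,(255,255,0),1); cv2.circle(im,m,3,(0,0,255),-1)
    for q in ([-250,-200,-120,-40,40,120,200,250]): 
        a,=pt(pose(rp,[[-55,q,0]])); cv2.circle(im,a,3,(0,255,0),-1)
    q=pt(pose(cp,[[a,b,20] for a,b in((-123,-28),(123,-28),(123,28),(-123,28))])); cv2.polylines(im,[np.array(q)],True,(0,0,255),1)
    ims.append(im)
s=ims[0][400:1000+250,600:1240][:800]; t=ims[1]
cv2.imwrite("pics/ov_top.png",t[520:950,450:1420][:, :][:430,:970][:, :800] if 0 else cv2.resize(t[520:950,450:1420],(800,355)))
cv2.imwrite("pics/ov_side.png",cv2.resize(ims[0][420:1220,600:1240],(480,600)))
E
```

```text
bin (array([ 418.56594354, -252.16938476,    0.81921219]), np.float64(0.5159562826156616)) [(array([ 418.93848153, -251.62169486,    0.81701204]), np.float64(0.21863126754760742)), (array([ 418.20325539, -252.71412738,   -0.43258477]), np.float64(0.028999030590057373))]
side 2268.0
top 1936.0
caul [503.84431716 278.33599105   1.83328047] 0.13167309761047363 [(array([503.45470305, 275.64750861,   1.83457018]), np.float64(0.06435132026672363)), (array([503.32823952, 280.83174331,   1.83289488]), np.float64(0.05374187231063843))]
rack [ 6.41145731e+02 -1.30687230e+02 -1.07890890e-01] 1.3967113772045834
side [ 6.42327819e+02 -1.31130121e+02 -1.53934392e-01]
top [ 6.40897646e+02 -1.29534421e+02 -8.70523561e-02]
```

View pics/ov_top.png

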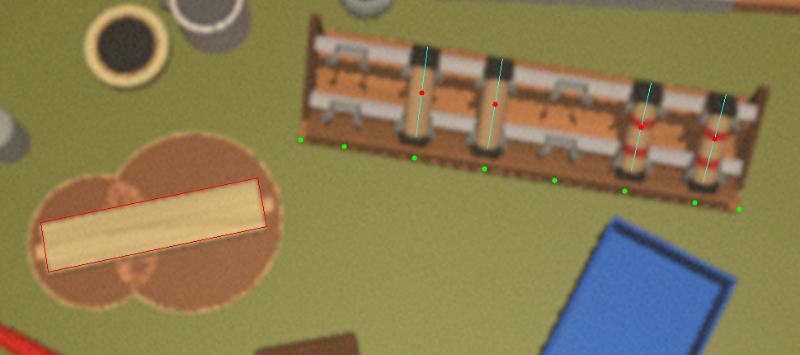

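View pics/ov_side.png

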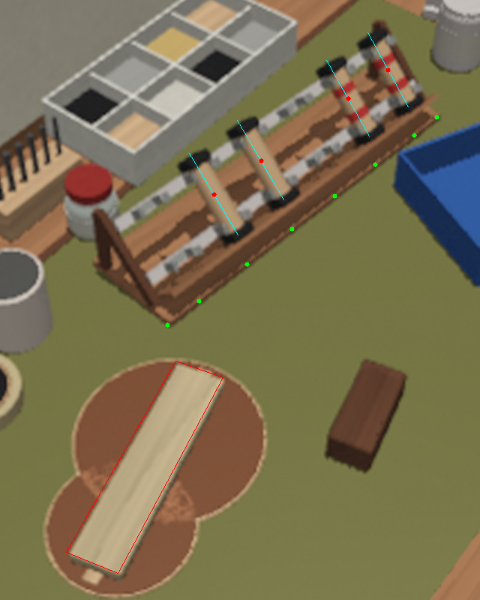

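```bash
cat >> h.py <<'E'
RACK=np.array([641.1,-130.7,-.1079]); CAUL=np.array([503.8,278.3,1.833])
OFF=19.0
def ori(z,x): # rotvec from tool z dir and tool x dir
    z=np.array(z,float)/np.linalg.norm(z); x=np.array(x,float); x-=z*(x@z); x/=np.linalg.norm(x)
    return Rot.from_matrix(np.c_[x,np.cross(z,x),z])
def tcp(g,R): return np.asarray(g,float)+R.as_matrix()[:,2]*OFF
def ik(g,R): return manip.inverse_kinematics(tcp(g,R),R.as_rotvec())
E
python3 - <<'E'
from h import *
print(manip.grip_point_offset)
a=RACK[2]; rx=np.array([np.cos(a),np.sin(a),0]); Z=np.array([0,0,1.])
for y in(120,40,-120,-200):
    g=pose(RACK,[[0,y,80]])[0]
    for s in(1,-1):
        R=ori(rx-Z,s*(rx+Z))
        q=ik(g,R);q2=ik(g+45*(Z-rx),R); print(y,s,None if q is None else q.round(2),None if q2 is None else q2.round(2))
for lx in(-75,0,75):
    for h in np.arange(-1.2,2.3,.3):
        for z in (76,150):
            g=pose(CAUL,[[lx,0,z]])[0]; o=[]
            for s in(1,-1):
                q=ik(g,ori([np.cos(h),np.sin(h),0],[0,0,s])); o.append(None if q is None else q.round(2).tolist())
            if any(o): print(lx,round(h,2),z,o)
E
```

```text
18.700000000000003
120 1 [ 0.23  0.57 -0.42  2.22  2.44  0.52  2.19] [ 0.22  0.42 -0.42  2.3   2.37  0.46  2.21]
120 -1 [ 0.76  0.92 -1.18  2.19  2.16  0.94 -0.32] [ 0.78  0.72 -1.17  2.27  2.07  0.83 -0.4 ]
40 1 [ 0.55  0.61 -0.61  2.22  2.52  0.5   2.32] [ 0.57  0.45 -0.61  2.3   2.51  0.43  2.27]
40 -1 [ 0.94  0.91 -1.18  2.2   2.2   0.82 -0.23] [ 0.97  0.71 -1.17  2.28  2.15  0.69 -0.32]
-120 1 [ 1.02  0.71 -0.79  2.13  2.61  0.34  2.59] [ 1.07  0.55 -0.79  2.21  2.74  0.26  2.4 ]
-120 -1 [ 1.25  0.94 -1.17  2.12  2.19  0.56  0.06] [ 1.32  0.76 -1.16  2.2   2.17  0.44 -0.02]
-200 1 [ 1.15  0.74 -0.79  2.05  2.68  0.22  2.65] [ 0.95  0.5  -0.44  2.14  3.92  0.22  1.28]
-200 -1 [ 1.38  0.98 -1.17  2.04  2.07  0.45  0.3 ] [ 1.45  0.81 -1.16  2.12  2.01  0.33  0.27]
-75 -1.2 76 [[-0.74, 1.06, -0.24, 1.76, 1.16, 1.9, 1.79], [-0.74, 1.06, -0.24, 1.76, 1.16, 1.9, -1.35]]
-75 -1.2 150 [[-0.74, 0.93, -0.24, 1.79, 1.15, 1.93, 1.88], [-0.73, 0.93, -0.26, 1.79, 1.16, 1.95, -1.27]]
-75 -0.9 76 [[-0.64, 1.06, -0.43, 1.94, 1.44, 1.97, 1.69], [-0.64, 1.06, -0.43, 1.94, 1.44, 1.97, -1.45]]
-75 -0
[... 4362 characters left out ...]
.65, 1.06, 0.14, 2.43, 3.49, 1.94, 1.57], [-0.65, 1.06, 0.14, 2.43, 3.49, 1.94, -1.57]]
75 1.2 76 [[-0.61, 1.06, 0.33, 2.33, 3.92, 1.93, 1.51], [0.68, 1.66, -1.22, 2.26, 3.87, 0.47, -0.47]]
75 1.2 150 [[0.62, 1.38, -1.21, 2.31, 3.89, 0.61, 2.4], [0.62, 1.38, -1.21, 2.31, 3.89, 0.61, -0.74]]
75 1.8 76 [[0.47, 1.3, -0.92, 1.91, -0.96, 0.82, 1.07], [0.52, 1.36, -1.0, 1.91, -0.86, 0.75, -2.15]]
75 1.8 150 [[0.56, 1.27, -1.11, 1.95, -0.85, 0.73, 0.87], [0.5, 1.18, -0.99, 1.95, -1.0, 0.82, -2.16]]
75 2.1 76 [[0.43, 1.38, -1.0, 1.71, -0.54, 1.04, 0.69], [0.2, 1.16, -0.62, 1.73, -0.92, 1.26, -2.14]]
75 2.1 150 [[0.42, 1.23, -1.0, 1.75, -0.67, 1.08, 0.69], [0.2, 1.03, -0.62, 1.76, -0.99, 1.31, -2.2]]
```

```bash
cat >> h.py <<'E'
a_=RACK[2]; RX=np.array([np.cos(a_),np.sin(a_),0]); Z=np.array([0,0,1.]); BACK=(Z-RX)/2**.5
def mp(g,R): manip.movep(tcp(g,R),R.as_rotvec())
def ml(g,R=None,v=150,cur=None): manip.movel(tcp(g,R),R.as_rotvec(),v)
def FT(): return np.array(manip.current_contact_force()),np.array(manip.current_ft_torque())
def pick(y,s=-1):
    g=pose(RACK,[[0,y,80]])[0]; R=ori(RX-Z,s*(RX+Z))
    mp(g+170*BACK,R); manip.gripper_to(.62); ml(g+80*BACK,R,250); ml(g,R,120)
    print("at grasp",FT()[0].round(1)); manip.gripper_to(0.)
    print("width",manip.current_grip_width()*85,manip.current_grip_force(),FT()[0].round(1))
    ml(g+45*BACK,R,80); print("out",manip.current_grip_width()*85,FT()[0].round(1)); ml(g+150*BACK,R,250)
    return g
def feel(g,s=-1):
    R=ori(-Z,s*RX); mp(g+np.array([-100,0,150]),R); manip.sleep(.4)
    F=np.mean([np.r_[FT()] for _ in range(5)],0); u=s*RX
    m=F[3:]@np.cross(u,-Z); print("feel F",F[:3].round(2),"M",F[3:].round(3),"along +x_tool:",round(m,3),"w",manip.current_grip_width()*85)
    return m
E
python3 - <<'E'
from h import *
# empty-hand reference in tool-down pose, then pick
g=pose(RACK,[[0,120,80]])[0]; feel(g)
pick(120); feel(g)
for c in C: cv2.imwrite(f"pics/f_{c}.png",grab_frame(c))
print("driver",[ (d["p"],onplane(d["xy"],10,"top").round()) for d in (grab_frame("top") is not None and spotter.outline_of("driver","top"))[:1]], manip.current_clock(),manip.current_joint_pos())
im=np.hstack([cv2.imread("pics/f_side.png")[60:400,150:500],cv2.imread("pics/f_top.png")[100:440,150:500]]);cv2.imwrite("pics/f.png",im)
E
```

```text
feel F [ 0.35  0.21 -0.26] M [ 0.022  0.011 -0.085] along +x_tool: -0.014 w 84.7988602821344
at grasp [-0.6 -0.1 -0.9]
width 26.215574738676562 58.50993990898132 [-5.6  1.1  4.7]
out 26.50398402490464 [-0.3 -0.2 -2.7]
feel F [-0.05  0.13 -3.76] M [ 0.01   0.084 -0.031] along +x_tool: -0.084 w 26.055140920108457
driver [(0.57, array([364., 399.,  10.]))] 11.8417 [ 0.79135118  0.55433419 -1.17190527  1.80347706  0.55645735  1.16477197
  0.90285384]
```

View pics/f.png

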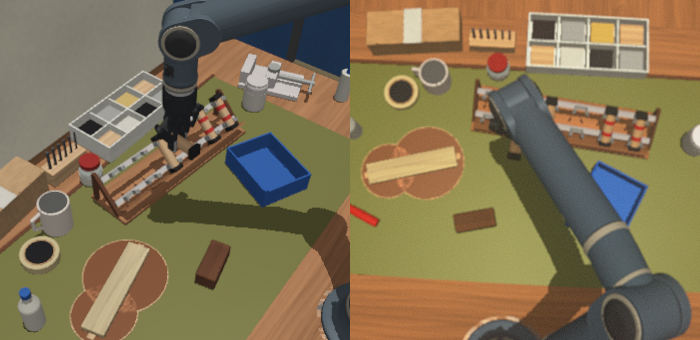

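```bash
cat >> h.py <<'E'
def place_pose(lx,h,xs): return ori([np.cos(h),np.sin(h),0],[0,0,xs])
def chk(axis,mid,L=112):
    """compare outline of held/standing weight with the expected bar"""
    for c in C:
        grab_frame(c); e=proj(np.array([mid-axis*56,mid,mid+axis*56]),c)
        print(c,"exp",e.round().tolist())
        for d in spotter.outline_of("weight_a",c)[:4]:
            r=cv2.minAreaRect(np.argwhere(d["region"])[:,::-1].astype(np.float32))
            print("   ",round(d["p"],2),np.round(d["xy"]),[np.round(v) for v in r],d["region"].sum())
E
python3 - <<'E'
from h import *
print(onplane((178,325),15,"top").round(),onplane((115,291),5,"top").round())
def seq(lx,h,xs):
    out=[]
    for z in(76,220):
        g=pose(CAUL,[[lx,0,z]])[0]; q=ik(g,place_pose(lx,h,xs)); out.append(None if q is None else q.round(2).tolist())
    return out
for lx in(30,-65):
    for h in(0.15,0,-.15,-.3,-.45): print(lx,h,seq(lx,h,1),seq(lx,h,-1)[0] is not None)
E
```

```text
[332. 355.  15.] [415. 543.   5.]
30 0.15 [[-0.97, 1.03, -0.05, 2.41, 2.26, 1.8, 1.37], None] True
30 0 [[-0.87, 1.02, -0.24, 2.34, 2.12, 1.85, 1.51], [-0.73, 0.67, -0.43, 2.4, 2.11, 1.74, 1.8]] True
30 -0.15 [[-0.72, 1.06, -0.46, 2.25, 2.02, 1.98, 1.64], [-0.55, 0.77, -0.71, 2.31, 2.01, 1.94, 1.93]] True
30 -0.3 [[-0.78, 1.04, -0.43, 2.16, 1.84, 1.93, 1.65], [-0.65, 0.76, -0.62, 2.22, 1.83, 1.92, 1.91]] True
30 -0.45 [[-0.8, 1.04, -0.43, 2.07, 1.7, 1.93, 1.68], [-0.67, 0.79, -0.62, 2.12, 1.7, 1.97, 1.93]] True
-65 0.15 [None, None] False
-65 0 [None, None] False
-65 -0.15 [[-0.73, 1.03, -0.24, 2.38, 2.09, 1.88, 1.46], [-0.4, 0.73, -0.66, 2.44, 2.14, 1.89, 1.86]] True
-65 -0.3 [[-0.61, 1.06, -0.43, 2.29, 1.98, 1.97, 1.57], [-0.38, 0.78, -0.74, 2.35, 1.99, 1.98, 1.9]] True
-65 -0.45 [[-0.64, 1.04, -0.43, 2.21, 1.82, 1.94, 1.6], [-0.51, 0.75, -0.62, 2.26, 1.8, 1.93, 1.87]] True
```

```bash
cat >> h.py <<'E'
def preplace(lx,h,xs,z=200):
    R=place_pose(lx,h,xs); g=pose(CAUL,[[lx,0,z]])[0]; mp(g,R); manip.sleep(.3)
    F,M=FT(); print("pre F",F.round(2),"M",M.round(3),"w",manip.current_grip_width()*85,"t",manip.current_clock())
    chk(Z,g)
    return R,g
E
python3 - <<'E'
from h import *
preplace(10,0,1)
for c in C: cv2.imwrite(f"pics/g_{c}.png",grab_frame(c))
im=np.hstack([cv2.imread("pics/g_side.png")[60:460,100:500],cv2.imread("pics/g_top.png")[80:480,100:500]]);cv2.imwrite("pics/g.png",im)
E
```

```text
pre F [ 0.49 -0.7  -3.13] M [-0.014  1.638 -0.021] w 26.378318537745333 t 13.725
side exp [[261.0, 317.0], [259.0, 301.0], [257.0, 284.0]]
    0.85 [258. 289.] [array([259., 297.]), array([41., 21.]), np.float64(82.0)] 469
    0.74 [313. 210.] [array([316., 212.]), array([42., 15.]), np.float64(59.0)] 410
    0.42 [182. 370.] [array([181., 368.]), array([46., 24.]), np.float64(72.0)] 869
top exp [[199.0, 256.0], [194.0, 252.0], [189.0, 247.0]]
    0.75 [192. 252.] [array([190., 252.]), array([22., 17.]), np.float64(90.0)] 311
    0.73 [348. 214.] [array([348., 216.]), array([12., 41.]), np.float64(10.0)] 407
```

View pics/g.png

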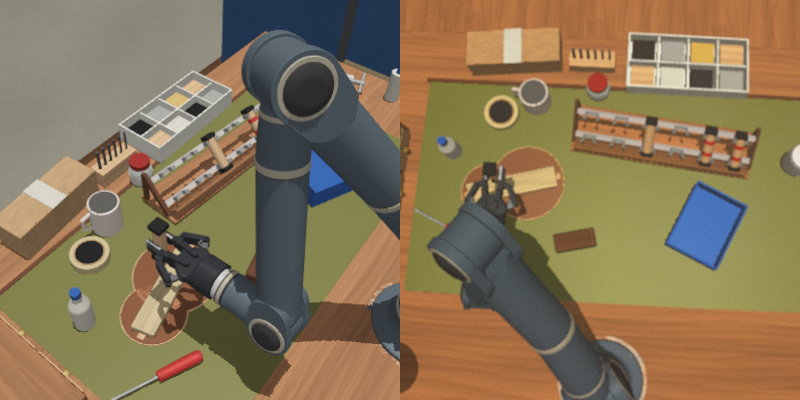

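```bash
python3 - <<'E'
from h import *
q0=np.array(manip.current_joint_pos()); P=lambda:(np.array(manip.current_position()),Rot.from_rotvec(manip.current_tool_rot()))
p0,R0=P(); print(q0.round(3),p0.round(1))
for j,d in((5,-.15),(4,.15),(3,-.15)):
    q=q0.copy(); q[j]+=d; manip.move_j(q); p1,R1=P()
    dR=R1*R0.inv(); w=dR.as_rotvec(); th=np.linalg.norm(w); w/=th
    # c: p1-c = dR (p0-c), min-norm relative to p0
    A=np.eye(3)-dR.as_matrix(); b=p1-dR.as_matrix()@p0; c=p0+np.linalg.lstsq(A,b-A@p0,rcond=None)[0]
    print("j",j+1,"axis",w.round(3),"point nearest TCP",c.round(1),"rel",(c-p0).round(1), proj(c+50*w,"side").round(),proj(c-50*w,"side").round())
manip.move_j(q0); print(manip.current_clock())
E
```

```text
[-0.686  0.725 -0.428  2.424  2.152  1.785  1.754] [520.2 287.9 200. ]
j 6 axis [-0.     0.983  0.183] point nearest TCP [214.1 287.9 200.2] rel [-3.062e+02 -0.000e+00  2.000e-01] [[363. 399.]] [[391. 365.]]
j 5 axis [ 0.211 -0.174  0.962] point nearest TCP [-4.54605868e+13  3.73905764e+13 -2.07152298e+14] rel [-4.54605868e+13  3.73905764e+13 -2.07152298e+14] [[ 359. 1016.]] [[ 359. 1016.]]
j 4 axis [ 0.815 -0.5   -0.292] point nearest TCP [-1.25033436e+15  7.66388180e+14  4.47550119e+14] rel [-1.25033436e+15  7.66388180e+14  4.47550119e+14] [[100. -50.]] [[100. -50.]]
15.3333
```

```bash
cat >> h.py <<'E'
def lower(lx,h,xs):
    R=place_pose(lx,h,xs); G=lambda z:pose(CAUL,[[lx,0,z]])[0]
    ml(G(100),R,120); ml(G(86),R,60); manip.sleep(.2); f0=FT()[0][2]; z=86
    while z>66:
        z-=1.5; ml(G(z),R,20); f=FT()[0][2]
        if f-f0>2.5: break
    print("contact z",z,"dF",f-f0,"f0",f0)
    manip.gripper_to(.62); hd=np.array([np.cos(h),np.sin(h),0])
    ml(G(z)-70*hd,R,100); ml(G(z)-70*hd+[0,0,130],R,200)
    print("t",manip.current_clock(),"F",FT()[0].round(2)); chk(Z,pose(CAUL,[[lx,0,76]])[0])
    for c in C: cv2.imwrite(f"pics/p{lx}_{c}.png",grab_frame(c))
    im=np.hstack([cv2.imread(f"pics/p{lx}_side.png")[100:450,100:450],cv2.imread(f"pics/p{lx}_top.png")[80:430,100:450]]);cv2.imwrite(f"pics/p{lx}.png",im)
E
python3 - <<'E'
from h import *
lower(10,0,1)
E
```

```text
contact z 72.5 dF 5.805692894992436 f0 -3.0712348894374597Traceback (most recent call last):
  File "<stdin>", line 2, in <module>
  File "h.py", line 84, in lower
    ml(G(z)-70*hd,R,100); ml(G(z)-70*hd+[0,0,130],R,200)
                          ~~^^^^^^^^^^^^^^^^^^^^^^^^^^^^
  File "h.py", line 48, in ml
    def ml(g,R=None,v=150,cur=None): manip.movel(tcp(g,R),R.as_rotvec(),v)
                                     ~~~~~~~~~~~^^^^^^^^^^^^^^^^^^^^^^^^^^
host.MotionError: the arm cannot follow that straight line within its joint ranges
```

```bash
python3 - <<'E'
from h import *
p=np.array(manip.current_position());print(p.round(1),FT()[0].round(2),manip.current_joint_pos())
R=Rot.from_rotvec(manip.current_tool_rot()).as_matrix(); hd=0
for pitch in (0,.3,.6):
    Rn=ori([np.cos(pitch),0,-np.sin(pitch)],[np.sin(pitch),0,np.cos(pitch)])
    for up in(130,100,70,50): print(pitch,up,manip.inverse_kinematics(p+[0,0,up],Rn.as_rotvec()))
chk(Z,pose(CAUL,[[10,0,76]])[0])
for c in C: cv2.imwrite(f"pics/p_{c}.png",grab_frame(c))
im=np.hstack([cv2.imread(f"pics/p_side.png")[100:450,100:450],cv2.imread(f"pics/p_top.png")[80:430,100:450]]);cv2.imwrite(f"pics/p10.png",im)
E
```

```text
[450.5 287.8  72.6] [ 0.6  -0.23  0.35] [-0.93853619  1.0781551  -0.31390084  2.42703424  1.96320503  1.96344011
  1.37496154]
0 130 None
0 100 None
0 70 None
0 50 None
0.3 130 None
0.3 100 None
0.3 70 None
0.3 50 None
0.6 130 [-0.37067478  0.30273943 -0.80744379  2.3772104   1.6639428   1.04040567
  2.26757204]
0.6 100 [-0.41657668  0.37952231 -0.77364376  2.39999234  1.73246836  1.08969304
  2.17372411]
0.6 70 [-0.45516747  0.45977681 -0.74254796  2.41780163  1.79709693  1.14113115
  2.08638146]
0.6 50 [-0.47896423  0.51420704 -0.72090793  2.42685269  1.83803783  1.17516032
  2.03158743]
side exp [[264.0, 348.0], [263.0, 334.0], [261.0, 320.0]]
    0.71 [262. 332.] [array([263., 335.]), array([40., 19.]), np.float64(85.0)] 591
    0.68 [254. 358.] [array([259., 355.]), array([ 79., 102.]), np.float64(40.0)] 5038
    0.58 [316. 212.] [array([317., 213.]), array([42., 15.]), np.float64(60.0)] 435
top exp [[208.0, 264.0], [204.0, 261.0], [200.0, 257.0]]
    0.85 [348. 214.] [array([349., 216.]), array([12., 41.]), np.float64(9.0)] 436
    0.65 [204. 262.] [array([204., 261.]), array([18., 19.]), np.float64(90.0)] 289
    0.27 [404. 304.] [array([406., 305.]), array([58., 75.]), np.float64(27.0)] 4186
    0.24 [496. 242.] [array([499., 239.]), array([26., 35.]), np.float64(56.0)] 754
```

View pics/p10.png

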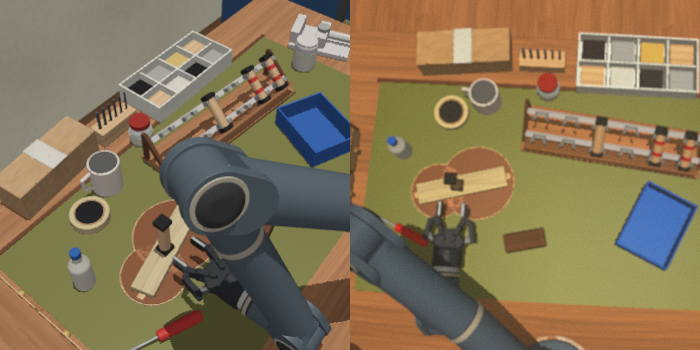

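```bash
cat >> h.py <<'E'
def rise(h,up=130):
    p=np.array(manip.current_position()); xs=np.sign(Rot.from_rotvec(manip.current_tool_rot()).as_matrix()[2,0])
    hd=np.array([np.cos(h),np.sin(h),0]); a=.7
    R=ori(hd*np.cos(a)-Z*np.sin(a),xs*(hd*np.sin(a)+Z*np.cos(a)))
    for f in (manip.movel,manip.movep):
        try: f(p+[0,0,up],R.as_rotvec()); break
        except manip.MotionError as e: print(e)
    print("rise",manip.current_position(),FT()[0].round(2))
E
python3 - <<'E'
from h import *
rise(0)
g=pick(40); m=feel(g); print(m,manip.current_clock(),manip.current_joint_pos())
for lx in(-70,-80):
    for h in(-.15,-.3,-.45,-.6):
        for xs in (1,-1):
            R=place_pose(lx,h,xs);G=lambda z:pose(CAUL,[[lx,0,z]])[0];hd=np.array([np.cos(h),np.sin(h),0])
            print(lx,h,xs,[ik(q,R) is not None for q in(G(200),G(100),G(74),G(74)-50*hd,G(74)-70*hd)])
E
```

```text
the arm cannot follow that straight line within its joint ranges
rise [450.56705418 286.31152034 201.67137132] [-0.6   0.31 -0.36]
at grasp [-0.5 -0.8 -0.2]
width 26.137049282098687 58.671024441719055 [-5.6  0.8  7. ]
out 26.02559469312086 [-0.4 -0.5 -3.4]
feel F [-0.45 -0.11 -2.65] M [-0.014 -0.064 -0.009] along +x_tool: 0.065 w 26.096324725697638
0.06515742849057672 29.1 [ 0.93762084  0.55165169 -1.17184282  1.80638478  0.554489    1.16297556
  1.04845027]
-70 -0.15 1 [True, True, True, True, False]
-70 -0.15 -1 [False, True, True, True, False]
-70 -0.3 1 [True, True, True, True, True]
-70 -0.3 -1 [True, True, True, True, True]
-70 -0.45 1 [True, True, True, True, True]
-70 -0.45 -1 [True, True, True, True, True]
-70 -0.6 1 [True, True, True, True, True]
-70 -0.6 -1 [True, True, True, True, True]
-80 -0.15 1 [False, True, True, False, False]
-80 -0.15 -1 [False, True, True, False, False]
-80 -0.3 1 [True, True, True, True, True]
-80 -0.3 -1 [True, True, True, True, True]
-80 -0.45 1 [True, True, True, True, True]
-80 -0.45 -1 [True, True, True, True, True]
-80 -0.6 1 [True, True, True, True, True]
-80 -0.6 -1 [True, True, True, True, True]
```

```bash
sed -i 's/ ml(G(z)-70\*hd+\[0,0,130\],R,200)/ rise(h)/' h.py; python3 - <<'E'
from h import *
preplace(-84,-.3,-1)
lower(-84,-.3,-1)
E
```

```text
pre F [ 1.11  0.14 -2.42] M [0.454 1.491 0.075] w 26.615624123327436 t 31.4417
side exp [[280.0, 285.0], [279.0, 268.0], [278.0, 251.0]]
    0.61 [280. 259.] [array([281., 269.]), array([44., 20.]), np.float64(77.0)] 425
    0.59 [261. 332.] [array([262., 334.]), array([39., 19.]), np.float64(85.0)] 564
    0.2 [258. 355.] [array([259., 354.]), array([ 78., 104.]), np.float64(41.0)] 5886
top exp [[235.0, 249.0], [232.0, 244.0], [228.0, 239.0]]
    0.59 [226. 239.] [array([229., 241.]), array([15., 13.]), np.float64(23.0)] 180
    0.44 [196. 258.] [array([199., 256.]), array([ 9., 10.]), np.float64(90.0)] 71
contact z 77.0 dF 7.733314928855478 f0 -2.00674070448343
rise [476.7624911  211.18573001 206.45412568] [-0.08 -1.27 -0.09]
t 37.1917 F [-0.08 -1.27 -0.09]
side exp [[282.0, 316.0], [281.0, 302.0], [280.0, 288.0]]
    0.97 [260. 333.] [array([262., 334.]), array([40., 19.]), np.float64(85.0)] 538
    0.64 [264. 354.] [array([263., 350.]), array([ 81., 118.]), np.float64(40.0)] 6568
    0.54 [277. 308.] [array([277., 305.]), array([36., 14.]), np.float64(67.0)] 270
    0.23 [310. 224.] [array([316., 218.]), array([ 62., 167.]), np.float64(54.0)] 7157
top exp [[242.0, 258.0], [239.0, 254.0], [236.0, 250.0]]
    0.64 [234. 253.] [array([238., 254.]), array([21., 17.]), np.float64(27.0)] 287
    0.51 [200. 258.] [array([200., 258.]), array([12., 12.]), np.float64(90.0)] 135
    0.41 [499. 241.] [array([499., 239.]), array([28., 34.]), np.float64(45.0)] 796
```

View pics/p-84.png

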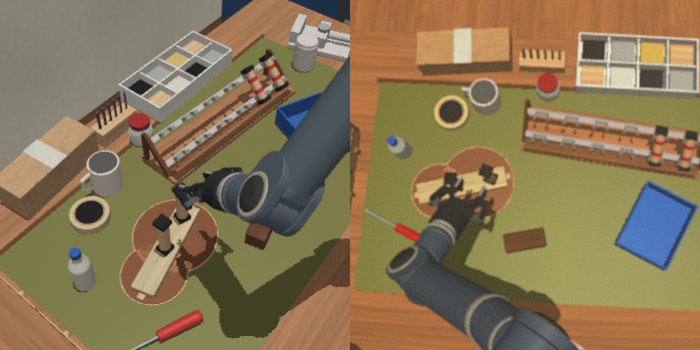

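```bash
cat >> h.py <<'E'
def binfit(p0=(418.5,-252.5,-.43)):
    M={}
    for c in C:
        grab_frame(c); d=[d for d in spotter.outline_of("bin",c) if d["region"].sum()>1500]
        if d: M[c]=biggest(d[0]["region"])
    r=[(c,fit(BIN,{c:m},p0)) for c,m in M.items()]
    for c,(x,f) in r: print("bin",c,x.round(2),round(f,3))
    return r
E
python3 - <<'E'
from h import *
mp(pose(RACK,[[0,-120,80]])[0]+170*BACK,ori(RX-Z,-(RX+Z)))
binfit()
g=pick(-120); binfit()
R=ori(-Z,-RX); mp(g+np.array([-60,60,170]),R); binfit(); print(manip.current_clock(),manip.current_grip_width())
for c in C: cv2.imwrite(f"pics/b_{c}.png",grab_frame(c))
E
```

```text
Traceback (most recent call last):
  File "h.py", line 47, in mp
    def mp(g,R): manip.movep(tcp(g,R),R.as_rotvec())
                 ~~~~~~~~~~~^^^^^^^^^^^^^^^^^^^^^^^^
host.MotionError: the arm cannot take that pose within its joint ranges
```

```bash
python3 - <<'E'
from h import *
f=lambda q:None if q is None else q.round(2).tolist()
for y in(-120,-200):
    g=pose(RACK,[[0,y,80]])[0]
    for s in(1,-1):
        R=ori(RX-Z,s*(RX+Z))
        for d in(0,80,120): print(y,s,d,f(ik(g+d*BACK,R)))
        print("up",f(ik(g+60*BACK+[0,0,80],R)), "dn",f(ik(g+[-60,60,150],ori(-Z,s*RX))))
b=-.43; bx=np.array([np.cos(b),np.sin(b),0])
for s in(1,-1): print("bin",[f(ik([418,-252,z],ori(-Z,s*bx))) for z in(40,160)])
E
```

```text
-120 1 0 [0.44, 0.55, -0.05, 2.16, 3.66, 0.38, 1.31]
-120 1 80 [0.65, 0.4, -0.24, 2.25, 3.71, 0.29, 1.32]
-120 1 120 [0.84, 0.33, -0.44, 2.28, 3.74, 0.22, 1.31]
up None dn [0.48, 0.38, -0.29, 1.73, 0.13, 1.05, -1.54]
-120 -1 0 [0.78, 0.6, -0.47, 2.15, 3.15, 0.3, -1.2]
-120 -1 80 [0.74, 0.41, -0.35, 2.25, 3.59, 0.26, -1.69]
-120 -1 120 [0.67, 0.31, -0.24, 2.29, 3.91, 0.27, -2.03]
up [1.34, 0.54, -1.14, 2.15, 1.78, 0.24, 0.24] dn [-0.11, 0.39, 0.48, 1.77, -0.2, 1.04, 1.91]
-200 1 0 [0.9, 0.63, -0.44, 2.07, 3.61, 0.24, 1.59]
-200 1 80 [0.97, 0.47, -0.44, 2.16, 4.02, 0.22, 1.17]
-200 1 120 None
up [1.49, 0.64, -1.19, 2.06, 1.44, 0.24, -2.41] dn [0.53, 0.41, -0.21, 1.68, 0.09, 1.06, -1.38]
-200 -1 0 [0.93, 0.64, -0.48, 2.06, 3.53, 0.23, -1.45]
-200 -1 80 [0.87, 0.45, -0.32, 2.16, 4.12, 0.27, -2.09]
-200 -1 120 [1.55, 0.68, -1.2, 2.17, 1.84, 0.23, 0.39]
up [1.49, 0.64, -1.19, 2.06, 1.44, 0.24, 0.74] dn [-0.17, 0.48, 0.77, 1.73, -0.37, 1.09, 2.19]
bin [[0.8, 0.51, -0.43, 2.12, 0.38, 0.58, -1.9], [0.82, 0.31, -0.43, 2.04, 0.17, 0.82, -1.71]]
bin [[0.99, 0.57, -0.67, 2.11, 0.59, 0.65, 1.05], [-0.43, 0.5, 1.17, 2.11, -0.59, 0.92, 2.22]]
```

```bash
cat >> h.py <<'E'
def Rp(pitch,s): return ori(RX*np.cos(pitch)-Z*np.sin(pitch),s*(RX*np.sin(pitch)+Z*np.cos(pitch)))
E
python3 - <<'E'
from h import *
f=lambda q:None if q is None else q.round(2).tolist()
for y in(-120,-200):
    g=pose(RACK,[[0,y,80]])[0]
    for s in(1,-1):
        R=Rp(1.06,s)
        for d in(0,45,80,150): print(y,s,d,f(ik(g+d*BACK,R)))
E
```

```text
-120 1 0 [1.03, 0.72, -0.9, 1.98, 1.31, 0.4, -2.44]
-120 1 45 [1.1, 0.64, -0.94, 2.03, 1.18, 0.39, -2.34]
-120 1 80 [1.18, 0.59, -1.01, 2.07, 1.09, 0.4, -2.25]
-120 1 150 [0.33, 0.22, 0.12, 2.17, -0.63, 0.32, -0.68]
-120 -1 0 [0.84, 0.61, -0.62, 1.99, 1.03, 0.23, 0.9]
-120 -1 45 [0.97, 0.56, -0.75, 2.04, 0.97, 0.28, 0.97]
-120 -1 80 [1.12, 0.54, -0.92, 2.07, 0.98, 0.34, 0.97]
-120 -1 150 [1.38, 0.47, -1.16, 2.12, 0.83, 0.42, 1.13]
-200 1 0 [1.11, 0.73, -0.83, 1.91, 1.04, 0.35, -2.07]
-200 1 45 [1.25, 0.72, -1.0, 1.96, 1.07, 0.43, -2.07]
-200 1 80 [1.31, 0.65, -1.02, 1.99, 0.95, 0.42, -1.96]
-200 1 150 [0.95, 0.31, -0.43, 2.07, -0.28, 0.34, -0.86]
-200 -1 0 [1.16, 0.77, -0.92, 1.91, 1.15, 0.41, 1.0]
-200 -1 45 [1.17, 0.65, -0.87, 1.96, 0.9, 0.35, 1.2]
-200 -1 80 [1.37, 0.72, -1.14, 1.99, 1.08, 0.5, 1.08]
-200 -1 150 [1.5, 0.55, -1.17, 2.04, 0.75, 0.46, 1.36]
```

```bash
cat >> h.py <<'E'
def pickr(y,s=-1):
    g=pose(RACK,[[0,y,80]])[0]; R=Rp(1.06,s)
    mp(g+150*BACK,R); manip.gripper_to(.62); ml(g+70*BACK,R,250); ml(g,R,120); manip.gripper_to(0.)
    print("width",manip.current_grip_width()*85,FT()[0].round(1))
    ml(g+45*BACK,R,80); print("out",manip.current_grip_width()*85,FT()[0].round(1)); ml(g+130*BACK,R,250)
    return g
E
python3 - <<'E'
from h import *
mp(pose(RACK,[[0,-120,80]])[0]+150*BACK,Rp(1.06,-1)); binfit()
g=pickr(-120); binfit()
print(manip.current_clock(),manip.current_grip_width(),FT()[0].round(2))
for c in C: cv2.imwrite(f"pics/b_{c}.png",grab_frame(c))
im=np.hstack([cv2.imread(f"pics/b_side.png")[100:400,200:600],cv2.imread(f"pics/b_top.png")[130:430,150:550]]);cv2.imwrite(f"pics/b.png",im)
E
```

```text
bin side [ 417.86 -253.03   -0.44] 0.028
width 26.445517625163244 [-4.2  2.7  5.1]
out 26.408109270340574 [ 0.2 -0.6 -3. ]
bin side [ 417.78 -252.08   -0.44] 0.025
42.875 0.3077617611212115 [-0.39 -0.63 -3.34]
```

View pics/b.png

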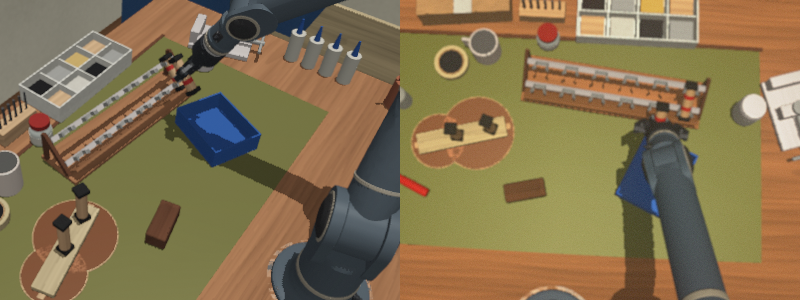

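```bash
cat >> h.py <<'E'
def drop(bp,ly,zrel):
    bx=np.array([np.cos(bp[2]),np.sin(bp[2]),0]); q0=np.array(manip.current_joint_pos())
    G=lambda z:pose(bp,[[0,ly,z]])[0]; best=None
    for s in(1,-1):
        R=ori(-Z,s*bx); q=ik(G(170),R)
        if q is not None and ik(G(zrel),R) is not None:
            d=np.abs(q-q0).max(); print(s,d.round(2))
            if best is None or d<best[0]: best=(d,R)
    R=best[1]; mp(G(170),R); print("hover w",manip.current_grip_width()*85,FT()[0].round(2)); r=binfit(bp)
    ml(G(zrel),R,120); print("low",FT()[0].round(2)); manip.gripper_to(.45); ml(G(170),R,200)
    print("t",manip.current_clock(),FT()[0].round(2))
E
python3 - <<'E'
from h import *
drop(np.array([418,-252.3,-.44]),-30,45)
mp(pose(RACK,[[0,-200,80]])[0]+150*BACK,Rp(1.06,-1)); binfit()
for c in C: cv2.imwrite(f"pics/d_{c}.png",grab_frame(c))
im=np.hstack([cv2.imread(f"pics/d_side.png")[100:400,200:600],cv2.imread(f"pics/d_top.png")[130:430,150:550]]);cv2.imwrite(f"pics/d.png",im)
E
```

```text
1 2.16
-1 0.59
hover w 25.97793229351395 [ 0.22  0.5  -3.69]
bin side [ 418.28 -251.58   -0.44] 0.03
bin top [ 418.34 -252.15   -0.44] 0.324
low [-0.59  0.07 -2.86]
t 46.0417 [-0.73 -1.   -0.14]
bin side [ 417.71 -252.3    -0.45] 0.143
bin top [ 418.3  -250.93   -0.44] 0.198
```

View pics/d.png

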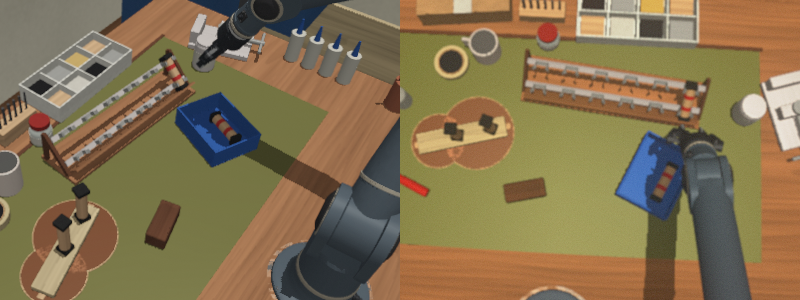

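```bash
python3 - <<'E'
from h import *
pickr(-200); binfit()
E
```

```text
width 26.19411421384298 [-4.8  2.4  5.4]
out 26.128195878584386 [-0.1 -0.7 -4.4]
bin side [ 417.96 -252.74   -0.44] 0.155
bin top [ 418.57 -251.51   -0.45] 0.246
```

```bash
python3 - <<'E'
from h import *
drop(np.array([418,-252.3,-.44]),24,46)
R=ori(-Z,[1,0,0]); mp([450,-450,230],R); manip.sleep(.5)
for c in C: cv2.imwrite(f"pics/e_{c}.png",grab_frame(c))
binfit(); chk(Z,pose(CAUL,[[10,0,76]])[0]); print(manip.current_clock())
im=np.hstack([cv2.resize(cv2.imread(f"pics/e_side.png")[120:420,180:480],(400,400)),cv2.resize(cv2.imread(f"pics/e_top.png")[150:400,150:450][:, :],(480,400))[:,:400]]);cv2.imwrite(f"pics/e.png",im)
a=cv2.resize(cv2.imread("pics/e_top.png")[220:320,150:290],None,fx=4,fy=4,interpolation=cv2.INTER_CUBIC)
for P,o in((cv2.imread("pics/e_side.png")[260:400,210:320],0),): b=cv2.resize(P,(314,400),interpolation=cv2.INTER_CUBIC)
cv2.imwrite("pics/e2.png",np.hstack([a[:400,:480],b]))
E
```

```text
1 2.35
-1 0.52
hover w 26.39592583781809 [ 0.1  -0.07 -4.35]
bin side [ 417.21 -252.93   -0.46] 0.228
bin top [ 418.   -252.3    -0.59] 1.0
low [ 0.59 -0.24 -3.67]
t 53.4167 [-0.65  0.17  0.51]
bin side [ 417.39 -252.78   -0.45] 0.215
bin top [ 418.4  -252.15   -0.44] 0.273
side exp [[264.0, 348.0], [263.0, 334.0], [261.0, 320.0]]
    0.95 [260. 332.] [array([262., 334.]), array([40., 17.]), np.float64(83.0)] 543
    0.62 [281. 303.] [array([281., 303.]), array([39., 17.]), np.float64(86.0)] 499
    0.59 [203. 276.] [array([202., 274.]), array([46., 41.]), np.float64(90.0)] 1469
    0.17 [181. 369.] [array([181., 368.]), array([46., 23.]), np.float64(72.0)] 848
top exp [[208.0, 264.0], [204.0, 261.0], [200.0, 257.0]]
    0.8 [202. 261.] [array([204., 262.]), array([24., 14.]), np.float64(45.0)] 268
    0.68 [236. 251.] [array([237., 254.]), array([20., 16.]), np.float64(27.0)] 260
56.1917
```

View pics/e.png

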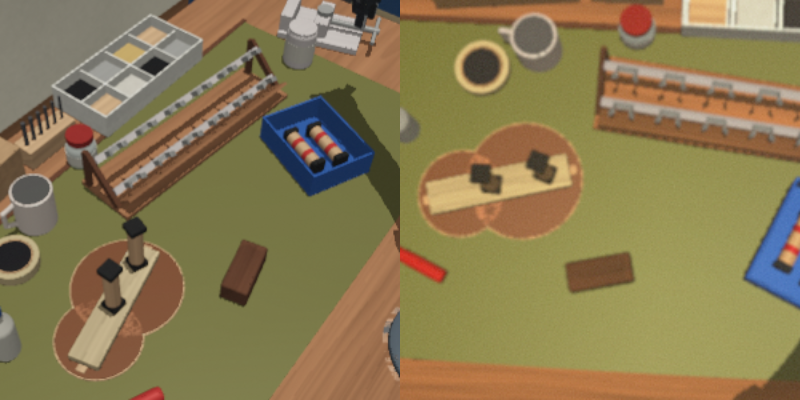

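View pics/e2.png

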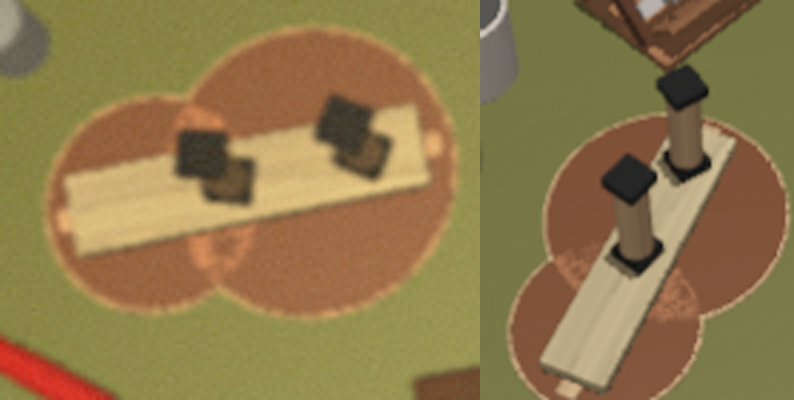

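```bash
python3 - <<'E'
from h import *
L=box(16,16,20,132)
k=[cv2.imread(f"pics/e_{c}.png") for c in C]
for lx,h in((10,0),(-84,-.3)):
    p0=np.r_[pose(CAUL,[[lx,0,0]])[0][:2],h]
    M={}
    for c in C:
        grab_frame(c); e=proj([[*p0[:2],76]],c)[0]
        d=min(spotter.outline_of("weight_a",c),key=lambda d:np.hypot(*(d["xy"]-e))); M[c]=biggest(d["region"])
        x,f=fit(L,{c:M[c]},p0); print(c,x.round(2),round(f,3))
    x,f=fit(L,M,p0); ca,sa=np.cos(CAUL[2]),np.sin(CAUL[2]); d=x[:2]-CAUL[:2]
    print("both",x.round(2),round(f,3),"caul local",(ca*d[0]+sa*d[1]).round(1),(-sa*d[0]+ca*d[1]).round(1))
ims=[]
for c,im in zip(C,k):
    S=6; im=cv2.resize(im,None,fx=S,fy=S,interpolation=cv2.INTER_CUBIC)
    q=lambda P:((proj(P,c)+.5)*S).round().astype(np.int32)
    cv2.polylines(im,[q(pose(CAUL,[[a,b,20] for a,b in((-123,-28),(123,-28),(123,28),(-123,28))]))],True,(0,0,255),1)
    for lx,h in((10,0),(-84,-.3)):
        g=pose(CAUL,[[lx,0,0]])[0]; cv2.polylines(im,[q(pose([g[0],g[1],h],[[a,b,20] for a,b in((-16,-16),(16,-16),(16,16),(-16,16))]))],True,(255,255,0),1)
    o=np.array(proj([[*CAUL[:2],40]],c)[0]*S).astype(int)-[40 if c=="side" else -80,60]
    ims.append(im[o[1]-300:o[1]+300,o[0]-200:o[0]+200])
cv2.imwrite("pics/z.png",np.hstack(ims))
E
```

```text
side [ 5.0121e+02  2.8796e+02 -1.5000e-01] 1.0
top [5.0018e+02 2.8836e+02 6.0000e-02] 0.153
both [5.0018e+02 2.8836e+02 6.0000e-02] 1.153 caul local 10.7 0.9
side [523.43 201.01  -0.8 ] 0.2
top [ 5.2446e+02  2.0001e+02 -4.3000e-01] 0.134
both [524.04 200.72  -0.71] 0.364 caul local -80.2 0.6
```

View pics/z.png

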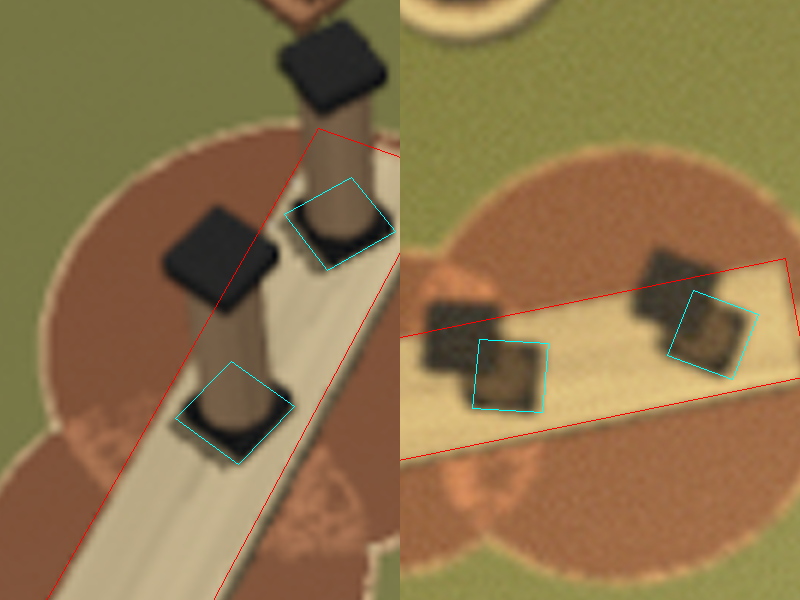

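The overlay shows both feet fully on the strip, in side crop at about (235,420) and (340,225), and well apart. Both rejects are in the bin, so I'm handing in.

```bash
python3 -c "
from workcell import manip
print(manip.current_clock(), manip.hand_in())"
```

```text
the job is handed in; nothing more can be done
56.5917 None
```

The job is handed in at 56.6 s: both sound weights stand upright on the caul with the end I felt as heavy down, whole feet on the strip and well over 20 mm apart, and both red-banded rejects are in the blue bin.

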